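Plug the relay back into the control box and latch its door

TASK

Put the control box back together: plug the loose relay fully home in the empty socket inside the box, then swing the door over and press its free edge down until the sprung latch snaps in and the door stays shut on its own. Do not force the box or its door (20 N at most), and leave the other things on the bench where they are.

Things in the scene. Friction and masses are not known exactly. Their poses are not given: they have to be found in the camera images.
- control_box: Light grey sheet-steel control box lying on its back on the bench, open side up, fixed: 240 mm (its x) by 220 mm (its y), walls 4 mm, rim 104 mm above the bench. Origin: centre of its underside; z up, x away from the robot at yaw 0, +y towards the hinge side, -y towards the latch side. Inside, beside the socket: terminals to 51 mm height, breakers to 86 mm from 64 mm past it, ducts to 38 mm.
- socket_seat (a point): Centre of the seat of the empty black relay socket in the box, 25 mm above the bench; axes as the box's. The recess is 12 mm deep, its chamfered mouth 37 mm above the bench, 40.4 mm along the box's x by 32.4 mm along y: the relay goes in with its long side along x, either way round. Two sprung clips grip it: a push of up to 10 N seats it. Along +-y there is free room for fingers.
- relay: Loose plug-in relay with a clear cover and black foot, 38 mm (its x) by 30 mm (its y) by 72 mm tall, 90 g, standing upright on the bench. Origin: centre of its underside. Seated, its top is 97 mm above the bench.
- door (a joint): Angle of the box's grey door (rad): 0 is about shut, growing as it opens; it stands open at 1.65 to 1.95. A friction hinge holds it at any angle (under 3 N at the free edge moves it). A springy seal pushes back over the last 14 mm. Latched, the door rests somewhere between 0 and 0.048; not latched, it springs back to 0.06 or more when let go. This reading is good to about 0.01 only.
- door_hinge (a point): Middle of the door's hinge axis, on the box's left (+y) top edge, 106 mm above the bench, 113 mm from the box's middle; the axis runs along the box's x.
- latch_edge (a point): Point on the door's outer face over the latch bolt, the place to press: 17 mm in from the middle of the free edge, 211 mm from the hinge axis. Moves with the door; its z axis is the door's outward normal (up when shut). The door is 246 mm along the hinge and reaches 228 mm from the hinge axis; panel 3 mm thick with a 16 mm turned-down edge. Its face is flat and bare there.
- screwdriver_yellow: Yellow-handled screwdriver, 197 mm, lying left of the box; leave alone.
- spray_can: Aerosol can with a black cap, 66 mm round, 197 mm tall, standing right of the box; leave alone. Origin: centre of its underside.
- marker: Felt marker, 135 mm, lying at the right of the bench; leave alone.
- rim_latch_side (a point): Top of the box's latch-side (-y) wall, at its middle; axes as the box's. Just inside is the catch. The door's bevelled spring bolt rides over the catch's lip and snaps under it. The catch is adjustable over 9 mm of height; its setting is not measured. With the seal it takes about 8 to 12 N at the edge; the force drops by 5 N or more as the bolt snaps in; 2 to 5 mm on the door meets hard stops.
Things that resemble listed ones, but are neither listed nor needed, are in the scene too. There is more than one size of the relay; the job needs the middle-sized.

How it is judged:
By the outcome, as a careful person would: the job done as asked, in the order asked, and still so for the second after the job is handed in, with the robot touching nothing.
It also fails if it takes over 72 s, if anything falls off the work surface, if the arm or the gripper's body presses on something with over 40 N, if the wrist force passes 120 N, or if a joint passes its speed limit or range.

ROBOT

A 6-joint arm with a two-finger parallel gripper is mounted at the origin on a cart in front of the work surface, level with it; the furniture and walls round the work are solid. World frame = base frame: x ahead of the robot, y to its left, z up, the work surface at z = 0. Lengths are in m, angles in rad, forces in N, time in s.
With the tool pointing down it reaches from about 0.275 to 0.725 m from the base axis. Payload 5.6 kg.
Tool frame: the origin (TCP) lies between the finger pads; the fingertips stand 17 mm ahead of it and the grasp point (between the pads) lies 2 mm behind it; x points along the fingers, y is the direction in which the jaws open and shut, and the axes are right-handed (so a half turn about x gives the same grasp; the last joint's range is limited). The gripper opens to 85 mm and grips with 20 to 120 N. Pads are 22 mm wide; open, the fingers measure 114 mm over their backs; the gripper's body (76 mm by 85 mm) begins 54 mm behind the grasp point. The pads swing forward as they close: fully open they stand 13 mm farther back than shut.
Start: joints at [0.285, 0.255, 0.108, 0, -1.424, -0.285], TCP at [0.55, 0, 0.248] pointing down, gripper open.
Joint ranges: [-2.95, 2.95], [-1.21, 1.97], [-1.09, 1.5], [-2.87, 1.71], [-2.94, -0.07], [-3.05, 3.05]. Speed limits (rad/s): [2.57, 2.57, 3.14, 3.14, 3.14, 3.14].

INTERFACE

Orientations are given as a rotation vector (axis times angle).
In Python, from rig import state, capture, camera_params, hand_in gives the robot as it stands. The module is installed in compiled form; this text tells all that it offers.
- The arm moves only by the shell command python3 -m crank 'ROWS'. ROWS is JSON, a list that holds one entry, the list of rows, each a list of 7 numbers: the gripper's target within -1 to 1 (shut at 1, half-way at 0, fully open at -1), then the shift along the tool's x, y, z each as a share of 0.5 m, from -1 to 1, then the turn, a rotation vector about the tool's x, y, z each as a share of 60 degrees, from -1 to 1. A call has 1 to 5 rows; each row shifts and turns the commanded pose from where the row before left it, along the tool's axes as they then stand; what a row does not reach is not made up. A row lasts 1/10 s, in which the tool goes at most 50 mm and 8.59 degrees, less where a joint would pass 70% of its speed; a pose out of reach is approached as far as the arm can. A call with a number of a shift or a turn outside -1 to 1 is refused whole. A call with a gripper value outside its range is refused whole. The fingers move at their own pace and stop on an object; the grip force is fixed at half the most. Time passes only in rows, so rows that do not move let the fingers close. It gives the time, the measured TCP pose, the force and the opening at its end, in the units of the state.
- state(): the state, without advancing time (a new reading comes with each control period).
- capture(name): name is "scene" or "side" or "wrist"; returns (picture, depth): 420x560x3 uint8, blue, green, red; 420x560 float32, m along the optical axis (not along the pixel's ray), 0 where there is no reading.
- camera_params(name): a dict with "fov_y" (degrees; the focal length in pixels is half the picture's height over the tangent of half this angle, whatever the lens; pixels are square), "cx", "cy" (the principal point, pixels), "k1" (the pictures are not rectified: a ray, as slopes to the right and down, at radius r is drawn at 1 + k1 r^2 times it, then the intrinsics apply), "R" (3x3) and "t" (3): a world point X has camera coordinates R X + t. Camera axes: x right, y down, z forward; pixel columns grow to the right and rows downward; lengths in m; the calibration is good to about 2 mm. A picture is of the moment at which its call begins: read the wrist's pose just before it. camera_params takes no time and is no camera call; for the wrist camera it gives the pose at the moment of the call.
- hand_in(): hands the job in, once; it reports no verdict.
The state is a dict: "clock": time; "joint_positions": joint angles; "joint_velocities": joint speeds; "effort": joint torques, N m; "eef_pos": TCP position; "ee_rot": TCP orientation; "contact_force": force on the tool from outside, world axes, zero at the start; "moment": the same for the moment, N m; "width": finger opening in m.
Only numpy, scipy, OpenCV 4.12 (cv2) and the standard library are available. Lean on these libraries where they do the work, as an engineer would, in place of code of your own. Each camera call takes 0.05 s, during which the arm holds its last target.

## Working session

There is one attempt and no reset: what is moved stays moved. The work goes in short steps, Python scripts to look and compute and a shell command to move; the robot and the scene stay as the last step left them, time stands still between calls to the robot, and variables do not carry over. Pictures are saved under pics/ and viewed, and the job is handed in when it is done.

```bash
ls; mkdir -p pics
python3 - <<'E'
from rig import *
import cv2
print(state())
for n in ["scene","side","wrist"]:
    p=camera_params(n)
    print(n,p)
    im,d=capture(n)
    cv2.imwrite(f"pics/{n}0.png",im)
    import numpy as np
    np.savez(f"{n}0.npz",im=im,d=d,R=p["R"],t=p["t"],fov=p["fov_y"],cx=p["cx"],cy=p["cy"],k1=p["k1"])
E
```

```text
pics
{'clock': 0.0, 'joint_positions': array([ 2.84632529e-01,  2.55755270e-01,  1.06984341e-01, -4.90814102e-04,
       -1.42389505e+00, -2.84594468e-01]), 'joint_velocities': array([-0.00050926,  0.00090934,  0.00049971, -0.0010067 , -0.00106738,
        0.00084969]), 'effort': array([-4.48901856e-04, -3.86631560e+01,  2.37934113e+01,  5.36471218e+00,
       -6.25866101e-03, -4.57470776e-06]), 'eef_pos': array([5.49528582e-01, 8.10921207e-05, 2.47380955e-01]), 'ee_rot': array([-1.20830437,  1.21068093,  1.21056812]), 'contact_force': array([-0.9345563 ,  0.84586872, -0.01246222]), 'moment': array([-0.07468572,  0.01543243,  0.01614243]), 'width': 0.08524284970582391}
scene {'fov_y': 46.6930358978994, 'cx': 281.1560955807126, 'cy': 208.86287907430355, 'k1': -0.14378539738081755, 'R': array([[-0.50106373, -0.86526384,  0.01592566],
       [-0.64892187,  0.36348014, -0.66841798],
       [ 0.57256925, -0.34525452, -0.74361534]]), 't': array([0.11607886, 0.455709  , 1.26137604])}
side {'fov_y': 48.86466396856125, 'cx': 268.4212730642692, 'cy': 207.38898328002608, 'k1': -0.04972663920344684, 'R': array([[ 0.60744924, -0.79432219, -0.00759467],
       [-0.63730499, -0.48162034, -0.60156811],
       [ 0.47418115,  0.37026221, -0.79878541]]), 't': array([-0.4242861 ,  0.29219945,  1.49976877])}
wrist {'fov_y': 64.16655777991664, 'cx': 275.2533681094899, 'cy': 208.59884997572084, 'k1': 0.019113810968927124, 'R': array([[-9.99997687e-01,  3.19726116e-05,  2.15071927e-03],
       [ 5.93797907e-04,  9.65137064e-01,  2.61744333e-01],
       [-2.06737023e-03,  2.61745005e-01, -9.65134850e-01]]), 't': array([ 0.5477352 , -0.03512795,  0.37836269])}
```

View pics/scene0.png

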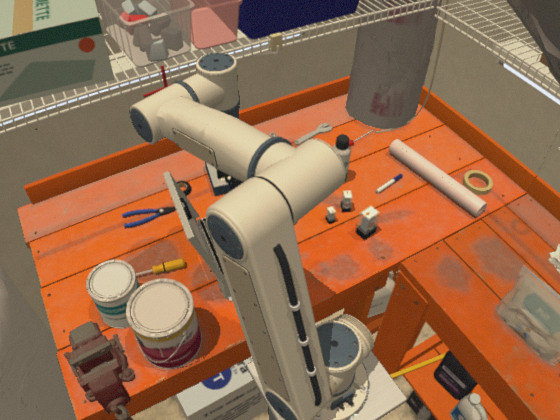

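View pics/side0.png

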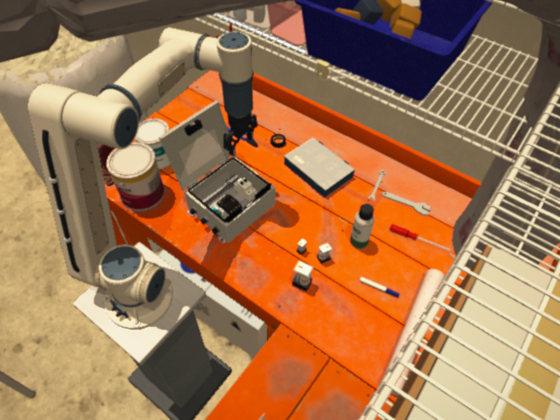

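View pics/wrist0.png

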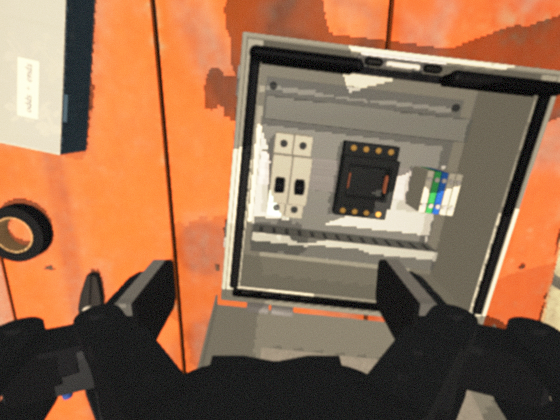

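```bash
cat > h.py <<'E'
import numpy as np, cv2
from rig import *
def P(p):
    f=210/np.tan(np.radians(p["fov_y"])/2)
    K=np.array([[f,0,p["cx"]],[0,f,p["cy"]],[0,0,1.]])
    return K,np.array([p["k1"],0,0,0,0.]),np.array(p["R"]),np.array(p["t"])
def cloud(p,d):
    K,D,R,t=P(p)
    v,u=np.mgrid[0:420,0:560]
    s=cv2.undistortPoints(np.stack([u,v],-1).reshape(-1,1,2).astype(float),K,D).reshape(420,560,2)
    X=np.dstack([s[...,0]*d,s[...,1]*d,d])
    W=(X-t)@R
    W[d==0]=np.nan
    return W
def proj(p,X):
    K,D,R,t=P(p)
    return cv2.projectPoints(np.atleast_2d(np.array(X,float)),cv2.Rodrigues(R)[0],t,K,D)[0].reshape(-1,2)
def take(name,tag):
    p=camera_params(name); im,d=capture(name)
    cv2.imwrite(f"pics/{name}{tag}.png",im)
    np.savez(f"{name}{tag}.npz",im=im,d=d,**{k:np.array(v) for k,v in p.items()})
    return p,im,d
def load(name,tag):
    z=np.load(f"{name}{tag}.npz"); p={k:z[k] for k in z.files}
    if 'fov' in p: p["fov_y"]=p["fov"]
    return p,z["im"],z["d"]
E
python3 - <<'E'
from h import *
np.set_printoptions(precision=4,suppress=True)
p,im,d=load("side","0")
W=cloud(p,d)
for u,v in [(302,241),(302,247),(324,246),(324,254),(302,267),(302,280),(340,270),(380,290),(363,212),(320,170)]:
    print(u,v,W[v,u])
c=cv2.resize(im[225:300,270:350],None,fx=8,fy=8,interpolation=cv2.INTER_CUBIC); cv2.imwrite("pics/c1.png",c)
c=cv2.resize(im[100:250,130:290],None,fx=4.5,fy=4,interpolation=cv2.INTER_CUBIC); cv2.imwrite("pics/c2.png",c)
sub=W[225:300,270:350].reshape(-1,3); m=sub[:,2]>0.02
from scipy.cluster.hierarchy import fcluster,linkage
q=sub[m&~np.isnan(sub[:,2])]
L=fcluster(linkage(q,'single'),0.012,'distance')
for k in set(L):
    a=q[L==k]
    if len(a)>15: print(len(a),a.min(0),a.max(0), 'top',a[a[:,2]>a[:,2].max()-0.008].mean(0))
E
```

```text
302 241 [ 0.4703 -0.318   0.0531]
302 247 [ 0.4494 -0.3324  0.0554]
324 246 [ 0.4877 -0.3934  0.0716]
324 254 [ 0.4685 -0.4073  0.0598]
302 267 [ 0.3645 -0.389   0.1001]
302 280 [ 0.3443 -0.4054  0.063 ]
340 270 [ 0.4828 -0.4689 -0.0015]
380 290 [ 0.4939 -0.6147  0.0066]
363 212 [ 0.5963 -0.4563  0.1951]
320 170 [ 0.7775 -0.1875  0.0491]
446 [ 0.3362 -0.4263  0.0204] [ 0.3865 -0.3657  0.1107] top [ 0.3605 -0.3956  0.1049]
104 [ 0.447  -0.3349  0.0202] [ 0.4801 -0.3083  0.0642] top [ 0.4612 -0.3225  0.0579]
196 [ 0.4611 -0.4211  0.0202] [ 0.5064 -0.379   0.08  ] top [ 0.4846 -0.4024  0.0743]
```

View pics/c1.png

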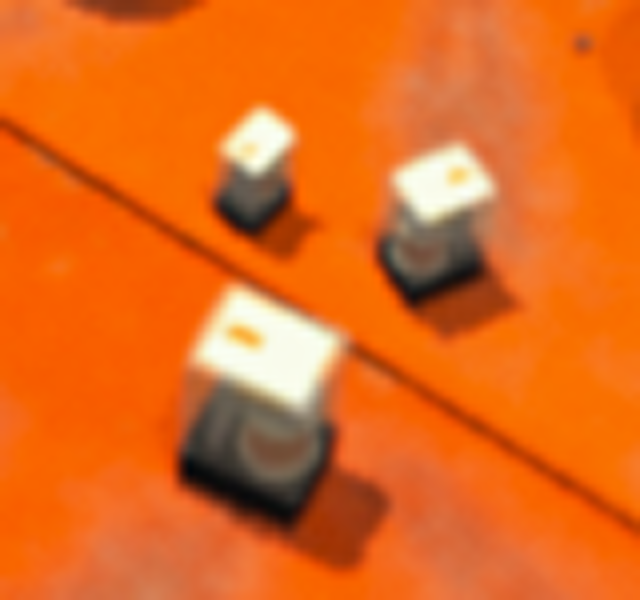

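View pics/c2.png

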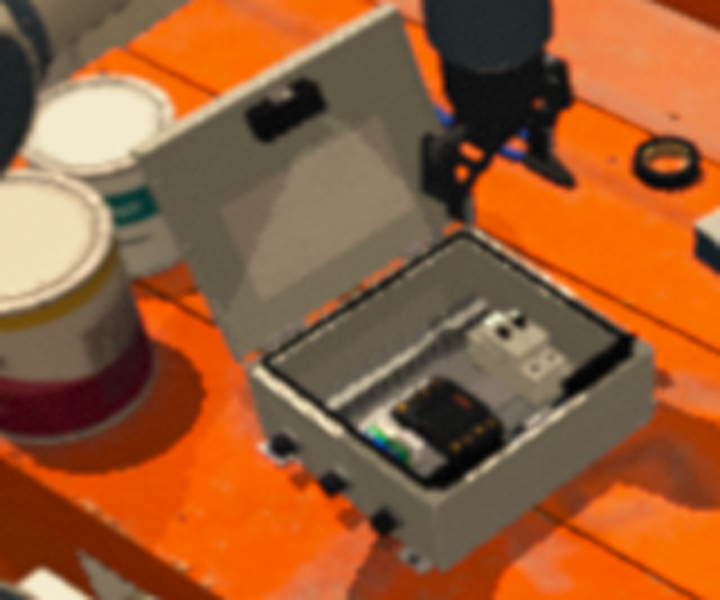

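Run:
```python
from h import *
np.set_printoptions(precision=4,suppress=True)
p,im,d=load("wrist","0")
W=cloud(p,d)
cv2.imwrite("pics/c3.png",cv2.resize(im[125:230,250:470],None,fx=3.6,fy=3.6,interpolation=cv2.INTER_CUBIC))
z=W[...,2]
rim=(np.abs(z-0.104)<0.005); rim[285:]=0
Q=W[rim]
print(len(Q),Q.min(0),Q.max(0))
vis=(rim*255).astype(np.uint8); cv2.imwrite("pics/c4.png",np.hstack([vis]))
# socket outline heights
for v in range(140,222,8): print(v,[f"{z[v,u]*1000:.0f}" for u in range(325,411,6)])
```

```text
11115 [ 0.3356 -0.1252  0.099 ] [0.5953 0.0776 0.109 ]
140 ['8', '9', '9', '7', '6', '6', '8', '9', '8', '9', '9', '8', '9', '10', '7']
148 ['7', '8', '7', '21', '30', '31', '31', '30', '28', '30', '30', '29', '30', '8', '8']
156 ['9', '7', '8', '29', '37', '33', '29', '29', '29', '29', '29', '30', '29', '8', '8']
164 ['16', '17', '16', '34', '38', '37', '37', '38', '36', 'nan', '36', '37', '38', '8', '8']
172 ['16', '15', '15', '37', '35', '25', '24', '25', '24', '25', '25', '37', '37', '16', '16']
180 ['16', '14', '20', '37', '33', '25', '26', '25', '24', '25', '33', '38', '17', '15', '16']
188 ['16', '15', '26', '38', '25', '25', '27', '25', '26', '26', '34', '38', '17', '15', '18']
196 ['8', '9', '33', '36', '36', '31', '27', '25', '26', '24', '36', '38', '15', '14', '23']
204 ['10', '9', '30', '37', '36', '37', '37', '38', '38', '38', '37', '8', '8', '8', '28']
212 ['8', '7', '29', '30', '29', '32', '28', '31', '29', '32', '29', '8', '8', '9', '7']
220 ['7', '8', '8', '9', '9', '9', '8', '8', '8', '8', '8', '7', '10', '8', '8']
```

View pics/c3.png

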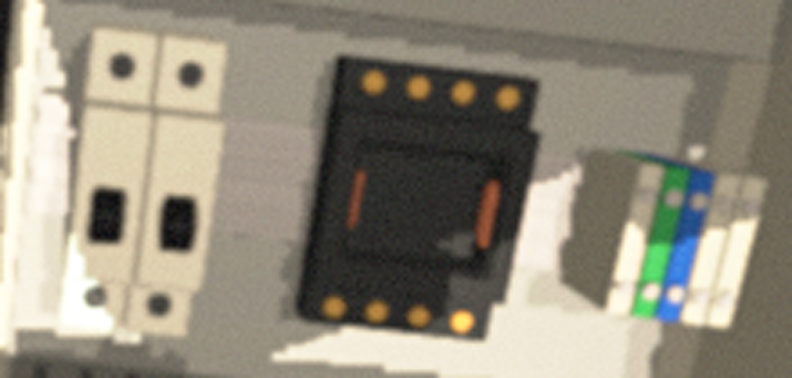

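View pics/c4.png

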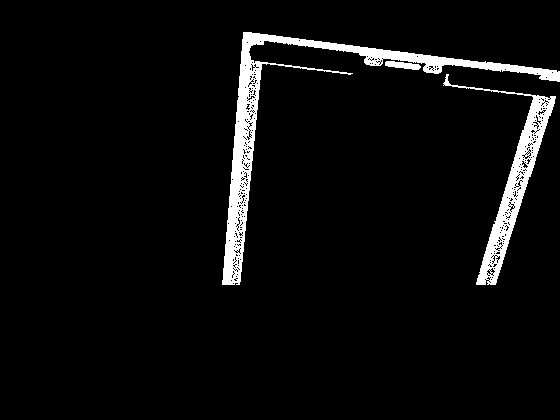

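Run:
```python
from h import *
from scipy.spatial.transform import Rotation as Ro
np.set_printoptions(precision=4,suppress=True)
print(Ro.from_rotvec([-1.20830437,  1.21068093,  1.21056812]).as_matrix())
p,im,d=load("wrist","0")
print("cam",-P(p)[2].T@P(p)[3])
W=cloud(p,d); z=W[...,2]
rim=(np.abs(z-0.104)<0.006)
# outer top edge: first rim pixel per column
top=[];
for u in range(255,545):
    v=np.flatnonzero(rim[:200,u]); 
    if len(v): top.append(W[v[0],u])
far=[];near=[]
for v in range(60,280):
    u=np.flatnonzero(rim[v,200:330])+200
    if len(u): far.append(W[v,u[0]])
    u=np.flatnonzero(rim[v,430:])+430
    if len(u): near.append(W[v,u[-1]])
def fit(a):
    a=np.array(a)[:,:2].astype(np.float32)
    return cv2.fitLine(a,cv2.DIST_HUBER,0,1e-4,1e-4).ravel()
for n,a in (("top",top),("far",far),("near",near)):
    l=fit(a); a=np.array(a); print(n,l,np.degrees(np.arctan2(l[1],l[0])),a[:,2].mean(),a[0],a[-1])
lt,lf,ln=fit(top),fit(far),fit(near)
def ix(a,b):
    s=np.linalg.solve(np.c_[a[:2],-b[:2]],b[2:]-a[2:]); return a[2:]+s[0]*a[:2]
cf,cn=ix(lt,lf),ix(lt,ln)
print(cf,cn,np.linalg.norm(cf-cn))
# socket recess: pixels with z in 20..29 within region ; rim
m=(z>0.0345)&(z<0.04); m[:150]=0;m[218:]=0;m[:,:325]=0;m[:,412:]=0
r=(z>0.021)&(z<0.0295); r[:168]=0;r[200:]=0;r[:,:345]=0;r[:,395:]=0
for q in (m,r):
    a=W[q][:,:2]; print(len(a),a.mean(0),cv2.minAreaRect((a*1000).astype(np.float32)))
```

```text
[[-0.0019 -1.      0.    ]
 [-0.0001  0.      1.    ]
 [-1.      0.0019 -0.0001]]
cam [ 0.5485 -0.0651  0.3732]
top [ 0.993  -0.1178  0.4563 -0.1117] -6.7624965 0.10357264278710555 [ 0.5627 -0.1244  0.1029] [ 0.3493 -0.0989  0.1039]
far [ 0.1165  0.9932  0.5835 -0.0221] 83.30923 0.10344319911685299 [ 0.5734 -0.1064  0.1028] [0.5941 0.0725 0.1032]
near [ 0.1088  0.9941  0.345  -0.0097] 83.75191 0.1042275938694711 [ 0.4051 -0.1056  0.1041] [0.356  0.0709 0.1059]
[ 0.5713 -0.1254] [ 0.3354 -0.0974] 0.23761448
1468 [ 0.4535 -0.0017] ((453.6046447753906, -1.1010322570800781), (50.164581298828125, 56.5250358581543), 83.23143768310547)
1024 [0.4516 0.0004] ((452.1021423339844, -0.3616008758544922), (31.773616790771484, 38.013248443603516), 83.4464111328125)
```

Run:
```python
from h import *
np.set_printoptions(precision=3,suppress=True)
A=[]
for n in("scene","side"):
    p,im,d=load(n,"0"); W=cloud(p,d).reshape(-1,3); A.append(W[~np.isnan(W[:,0])])
A=np.vstack(A)
m=(A[:,0]>-.15)&(A[:,0]<.75)&(np.abs(A[:,1])<.3)&(A[:,2]>.02)
A=A[m]
# side elevation (x-z) with y colored ; and front (y-z)
for nm,i in (("xz",0),("yz",1)):
    o=np.zeros((500,600,3),np.uint8)
    other=1-i
    lo=-0.15 if i==0 else -.3
    u=((A[:,i]-lo)*600/.9).astype(int); v=(480-A[:,2]*600/.9).astype(int)
    c=np.clip((A[:,other]+(.3 if other==1 else .15))/(.6 if other==1 else .9)*255,0,255).astype(np.uint8)
    col=cv2.applyColorMap(c[:,None],cv2.COLORMAP_JET)[:,0]
    ok=(u>=0)&(u<600)&(v>=0)&(v<500)
    o[v[ok],u[ok]]=col[ok]; cv2.imwrite(f"pics/p_{nm}.png",o)
```

```text
(no output)
```

View pics/p_xz.png

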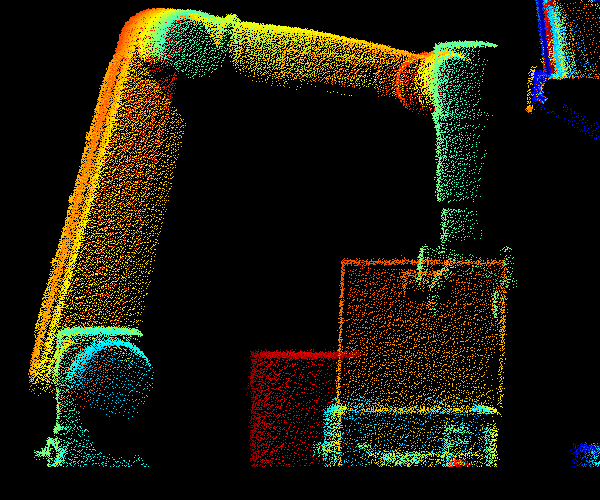

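View pics/p_yz.png

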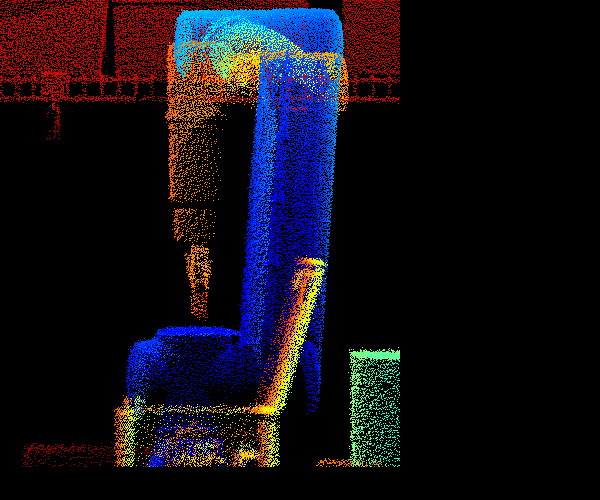

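```bash
python3 -m crank '[[[-1,0,0.0165,-0.1,0,0,0],[-1,0,0.0165,-0.1,0,0,0],[-1,0,0.0165,-0.1,0,0,0],[-1,0,0.0165,-0.1,0,0,0]]]'; python3 -m crank '[[[-1,0,0.0165,-0.1,0,0,0],[-1,0,0.0165,-0.1,0,0,0],[-1,0,0.0165,-0.1,0,0,0],[-1,0,0.0165,-0.1,0,0,0],[-1,0,0,0,0,0,0]]]'; python3 -m crank '[[[-1,0,0,0,0,0,0],[-1,0,0,0,0,0,0]]]'
python3 - <<'E'
from h import *
take("wrist","1")
E
```

```text
clock: 0.55
eef_pos: [0.5167, -0.1989, 0.2481]
ee_rot: [-1.209, 1.209, 1.21]
contact_force: [1.2, 0.2, 0.6]
width: 0.0854
clock: 1.05
eef_pos: [0.4826, -0.3996, 0.2464]
ee_rot: [-1.203, 1.214, 1.207]
contact_force: [0.8, 0.4, -0.1]
width: 0.0853
clock: 1.25
eef_pos: [0.485, -0.394, 0.2481]
ee_rot: [-1.209, 1.209, 1.21]
contact_force: [0.3, 0.7, 0.1]
width: 0.0855
```

View pics/wrist1.png

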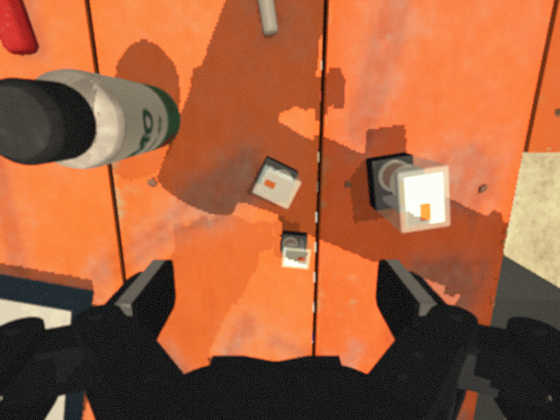

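Run:
```python
from h import *
np.set_printoptions(precision=4,suppress=True)
p,im,d=load("wrist","1")
W=cloud(p,d); z=W[...,2]
for nm,(u0,u1,v0,v1) in {"mid":(235,312,145,215),"small":(272,320,225,275)}.items():
    s=W[v0:v1,u0:u1]; zz=s[...,2]
    print(nm,np.nanpercentile(zz,[50,90,95,98,99.5]))
    zt=np.nanpercentile(zz,98)
    m=np.abs(zz-zt)<0.006
    a=s[m][:,:2]; print(len(a),a.mean(0),cv2.minAreaRect((a*1000).astype(np.float32)))
cv2.imwrite("pics/c5.png",cv2.resize(im[140:230,230:330],None,fx=6,fy=6,interpolation=cv2.INTER_CUBIC))
```

```text
mid [-0.0003  0.0723  0.0727  0.0731  0.0736]
1292 [ 0.4824 -0.3988] ((482.3744812011719, -398.1985778808594), (29.64321517944336, 37.315650939941406), 64.03117370605469)
small [0.0002 0.0557 0.0562 0.0566 0.057 ]
612 [ 0.4623 -0.3217] ((462.2213439941406, -320.7890625), (23.09442710876465, 28.89806365966797), 84.33795928955078)
```

View pics/c5.png

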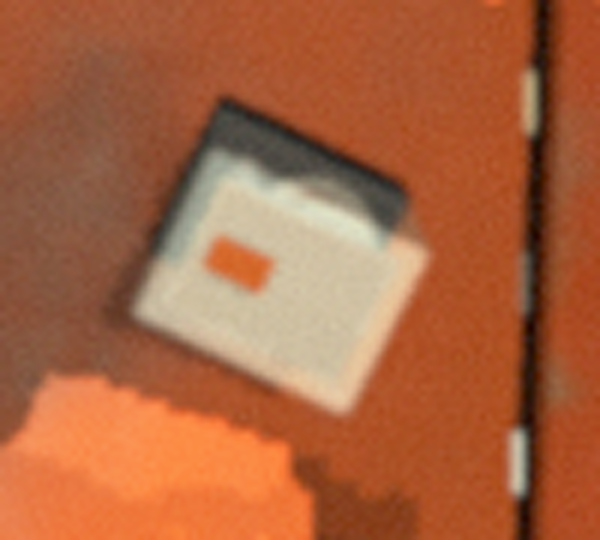

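```bash
python3 -m crank '[[[-1,0,0,0,-0.14,0,0],[-1,0,0,0,-0.14,0,0],[-1,0,0,0,-0.14,0,0],[-1,0,0,0,-0.14,0,0]]]';python3 -m crank '[[[-1,0,0,0,-0.14,0,0],[-1,0,0,0,-0.14,0,0],[-1,0,0,0,-0.14,0,0],[-1,0,0,0,-0.087,0,0],[-1,0,0,0,0,0,0]]]'; python3 -m crank '[[[-1,0,0,0,0,0,0],[-1,0,0,0,0,0,0]]]'
cat >> h.py <<'E'
from scipy.spatial.transform import Rotation as Ro
def S(quiet=False):
    s=state(); M=Ro.from_rotvec(s["ee_rot"]).as_matrix()
    if not quiet: print("t",s["clock"],"pos",s["eef_pos"].round(4),"jawyaw",np.degrees(np.arctan2(M[1,1],M[0,1])).round(2),"tilt",M[:,0].round(4),"F",s["contact_force"].round(2),"w",s["width"].round(4),"q",s["joint_positions"].round(3))
    return s,M
def go(target):
    s,M=S(); v=M.T@(np.array(target)-s["eef_pos"]); print("shift shares",(v/0.5).round(4)); return v/0.5
E
python3 - <<'E'
from h import *
go([0.4825,-0.3985,0.14])
p,im,d=take("wrist","2")
W=cloud(p,d); z=W[...,2]
m=(np.abs(z-.0725)<.006)&(np.hypot(W[...,0]-.4825,W[...,1]+.3985)<.035)
a=W[m][:,:2]; print(len(a),a.mean(0),cv2.minAreaRect((a*1000).astype(np.float32)))
E
```

```text
clock: 1.7
eef_pos: [0.4855, -0.3932, 0.2488]
ee_rot: [-1.633, 0.866, 1.632]
contact_force: [-0.4, -0.0, 0.3]
width: 0.0856
clock: 2.2
eef_pos: [0.4855, -0.3933, 0.2487]
ee_rot: [-1.972, 0.452, 1.971]
contact_force: [0.9, 0.8, -0.4]
width: 0.0855
clock: 2.4
eef_pos: [0.4851, -0.3941, 0.2485]
ee_rot: [-1.969, 0.455, 1.969]
contact_force: [-0.8, -0.5, -0.8]
width: 0.0851Traceback (most recent call last):
  File "<stdin>", line 2, in <module>
  File "h.py", line 33, in go
    s,M=S(); v=M.T@(np.array(target)-s["eef_pos"]); print("shift shares",(v/0.5).round(4)); return v/0.5
        ~^^
  File "h.py", line 30, in S
    if not quiet: print("t",s["clock"],"pos",s["eef_pos"].round(4),"jawyaw",np.degrees(np.arctan2(M[1,1],M[0,1])).round(2),"tilt",M[:,0].round(4),"F",s["contact_force"].round(2),"w",s["width"].round(4),"q",s["joint_positions"].round(3))
                                                                                                                                                                                      ^^^^^^^^^^^^^^^^
AttributeError: 'float' object has no attribute 'round'
```

```bash
sed -i 's/s\["width"\].round(4)/round(float(s["width"]),4)/' h.py
python3 - <<'E'
from h import *
go([0.4825,-0.3985,0.14])
p,im,d=take("wrist","2")
W=cloud(p,d); z=W[...,2]
m=(np.abs(z-.0725)<.006)&(np.hypot(W[...,0]-.4825,W[...,1]+.3985)<.035)
a=W[m][:,:2]; print(len(a),a.mean(0),cv2.minAreaRect((a*1000).astype(np.float32)))
E
```

```text
t 2.4 pos [ 0.4851 -0.3941  0.2485] jawyaw -116.04 tilt [ 3.e-04 -1.e-04 -1.e+00] F [-0.79 -0.47 -0.85] w 0.0851 q [-0.433  0.407  0.325  0.    -1.489  1.549]
shift shares [0.217  0.0102 0.0009]
1298 [ 0.48339443 -0.39837892] ((482.70196533203125, -397.9789123535156), (29.08255958557129, 37.69870376586914), 64.19438171386719)
```

View pics/wrist2.png

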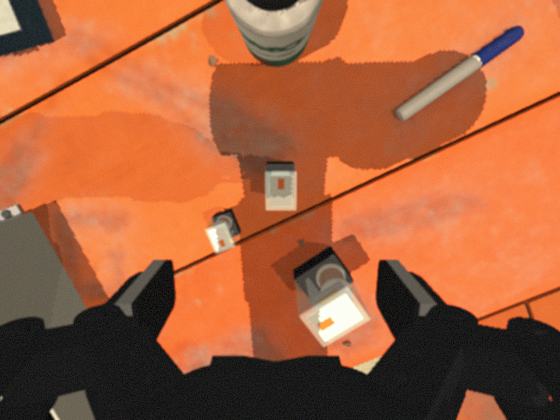

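```bash
python3 -m crank '[[[-1,0.05,0.009,0.001,0,0,0],[-1,0.09,0,0,0,0,0],[-1,0.09,0,0,0,0,0],[-1,0.06,0,0,0,0,0],[-1,0,0,0,0,0,0]]]'
python3 - <<'E'
from h import *
go([0.4827,-0.398,0.051])
E
```

```text
clock: 2.95
eef_pos: [0.4797, -0.3966, 0.0982]
ee_rot: [-1.958, 0.452, 1.977]
contact_force: [-0.5, 0.2, 1.2]
width: 0.0851
t 2.95 pos [ 0.4797 -0.3966  0.0982] jawyaw -116.07 tilt [-0.0083  0.0055 -0.9999] F [-0.5   0.23  1.21] w 0.0851 q [-0.441  0.483  0.056 -0.002 -1.154  1.557]
shift shares [ 0.0944  0.0001 -0.0076]
```

```bash
python3 -m crank '[[[-1,0.05,0,0,0,0,0],[-1,0.035,0,0,0,0,0],[-1,0,0,0,0,0,0],[-1,0,0,0,0,0,0]]]'
python3 - <<'E'
from h import *
go([0.4827,-0.398,0.051])
E
```

```text
clock: 3.35
eef_pos: [0.4834, -0.3992, 0.0628]
ee_rot: [-1.972, 0.456, 1.968]
contact_force: [0.1, 0.8, 1.1]
width: 0.0859
t 3.35 pos [ 0.4834 -0.3992  0.0628] jawyaw -115.97 tilt [ 0.0017 -0.0018 -1.    ] F [0.08 0.77 1.13] w 0.0859 q [-4.410e-01  5.140e-01  9.000e-03  1.000e-03 -1.063e+00  1.558e+00]
shift shares [ 0.0236 -0.0016  0.0023]
```

```bash
python3 -m crank '[[[-1,0.022,0,0.001,0,0,0],[-1,0,0,0,0,0,0],[-1,0,0,0,0,0,0],[1,0,0,0,0,0,0],[1,0,0,0,0,0,0]]]'; python3 -m crank '[[[1,0,0,0,0,0,0],[1,0,0,0,0,0,0],[1,0,0,0,0,0,0],[1,0,0,0,0,0,0],[1,0,0,0,0,0,0]]]'
python3 - <<'E'
from h import *
S()
E
```

```text
clock: 3.85
eef_pos: [0.4822, -0.3984, 0.0502]
ee_rot: [-1.97, 0.455, 1.969]
contact_force: [-0.4, 0.8, -0.8]
width: 0.0591
clock: 4.35
eef_pos: [0.4822, -0.3984, 0.05]
ee_rot: [-1.97, 0.455, 1.969]
contact_force: [0.3, -0.1, 1.7]
width: 0.0295
t 4.35 pos [ 0.4822 -0.3984  0.05  ] jawyaw -115.97 tilt [ 5.e-04 -3.e-04 -1.e+00] F [ 0.33 -0.1   1.71] w 0.0295 q [-0.441  0.525 -0.009  0.    -1.037  1.558]
```

```bash
python3 -m crank '[[[1,-0.05,0,0,0,0,0],[1,-0.1,0,0,0,0,0],[1,-0.1,0,0,0,0,0],[1,-0.1,0,0,0,0,0],[1,-0.05,0,0,0,0,0]]]'; python3 -m crank '[[[1,0,-0.0863,0.0504,0,0,0],[1,0,-0.0863,0.0504,0,0,0],[1,0,-0.0863,0.0504,0,0,0],[1,0,-0.0863,0.0504,0,0,0],[1,0,-0.0863,0.0504,0,0,0]]]';python3 -m crank '[[[1,0,-0.0863,0.0504,0,0,0],[1,0,-0.0863,0.0504,0,0,0],[1,0,-0.0863,0.0504,0,0,0],[1,0,0,0,-0.12,0,0],[1,0,0,0,-0.12,0,0]]]'; python3 -m crank '[[[1,0,0,0,-0.08,0,0],[1,0,0,0,0,0,0],[1,0,0,0,0,0,0],[1,0,0,0,0,0,0]]]'
python3 - <<'E'
from h import *
go([0.452,0.0,0.25])
take("wrist","3"); take("side","3")
E
```

```text
clock: 4.85
eef_pos: [0.4826, -0.3991, 0.2551]
ee_rot: [-1.977, 0.457, 1.964]
contact_force: [1.5, -0.2, -0.4]
width: 0.0292
clock: 5.35
eef_pos: [0.4624, -0.1473, 0.2494]
ee_rot: [-1.969, 0.455, 1.97]
contact_force: [1.5, 0.0, -0.2]
width: 0.0294
clock: 5.85
eef_pos: [0.4515, 0.0022, 0.2495]
ee_rot: [-2.119, 0.205, 2.121]
contact_force: [-0.3, -0.5, -1.1]
width: 0.0295
clock: 6.25
eef_pos: [0.4519, 0.0003, 0.2497]
ee_rot: [-2.159, 0.13, 2.16]
contact_force: [0.8, 0.8, -0.6]
width: 0.0296
t 6.25 pos [4.519e-01 3.000e-04 2.497e-01] jawyaw -96.9 tilt [-3.e-04  0.e+00 -1.e+00] F [ 0.84  0.82 -0.64] w 0.0296 q [ 0.349  0.059 -0.125 -0.    -1.387  1.101]
shift shares [-0.0007  0.0005 -0.0003]
```

View pics/wrist3.png

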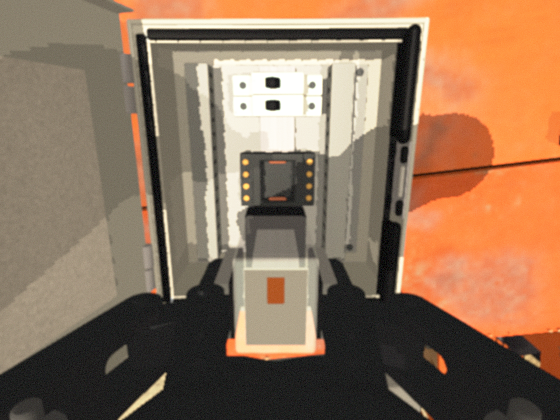

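View pics/side3.png

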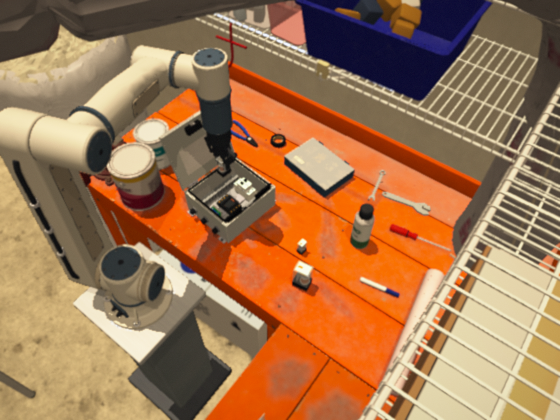

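Run:
```python
from h import *
np.set_printoptions(precision=4,suppress=True)
p,im,d=load("wrist","3")
W=cloud(p,d); z=W[...,2]
B=np.radians(-6.7); bx=np.array([np.cos(B),np.sin(B)]);by=np.array([-np.sin(B),np.cos(B)])
o=np.array([.452,0])
bX=(W[...,:2]-o)@bx; bY=(W[...,:2]-o)@by
cv2.imwrite("pics/c6.png",cv2.resize(im[140:360,215:345],None,fx=4.4,fy=2.7*1,interpolation=cv2.INTER_CUBIC))
cv2.imwrite("pics/c7.png",cv2.resize(im[145:215,230:325],None,fx=8,fy=8,interpolation=cv2.INTER_CUBIC))
# rows: print z and bx,by profile across socket at mid row, and along mid col
for v in (170,180,190): print(v,[(u,f"{z[v,u]*1e3:.0f}",f"{bY[v,u]*1e3:.1f}") for u in list(range(252,268,2))+list(range(290,308,2))])
for u in (272,280,286): print(u,[(v,f"{z[v,u]*1e3:.0f}",f"{bX[v,u]*1e3:.1f}") for v in range(148,210,3)])
# socket body outline, z 34..40
m=(np.abs(z-.0375)<.003)&(np.abs(bX)<.05)&(np.abs(bY)<.05)
a=np.c_[bX[m],bY[m]]*1000; print(len(a),cv2.minAreaRect(a.astype(np.float32)))
# relay face
for v in range(208,345,8): print(v,[(u,f"{z[v,u]*1e3:.0f}",f"{bX[v,u]*1e3:.1f}",f"{bY[v,u]*1e3:.1f}") for u in (242,250,262,275,290,302,312)])
```

```text
170 [(252, '29', '25.1'), (254, '37', '22.5'), (256, '38', '20.5'), (258, '37', '18.5'), (260, '37', '16.5'), (262, '26', '14.9'), (264, '25', '12.8'), (266, '25', '10.7'), (290, '26', '-14.4'), (292, '25', '-16.6'), (294, '35', '-18.1'), (296, '36', '-20.1'), (298, '37', '-22.1'), (300, '36', '-24.2'), (302, '37', '-26.1'), (304, '28', '-28.9'), (306, '29', '-30.9')]
180 [(252, '28', '25.4'), (254, '36', '22.9'), (256, '36', '20.8'), (258, '38', '18.6'), (260, '36', '16.7'), (262, '26', '15.1'), (264, '24', '13.0'), (266, '26', '10.8'), (290, '25', '-14.6'), (292, '25', '-16.7'), (294, '36', '-18.2'), (296, '38', '-20.1'), (298, '38', '-22.2'), (300, '37', '-24.3'), (302, '29', '-27.0'), (304, '28', '-29.1'), (306, '30', '-31.1')]
190 [(252, '27', '25.7'), (254, '38', '22.9'), (256, '39', '20.8'), (258, '37', '18.9'), (260, '37', '16.8'), (262, '30', '15.0'), (264, '24', '13.1'), (266, '26', '10.9'), (290, '26', '-14.6'), (292, '24', '-16.8'), (294, '37', '-18.3'), (296, '37', '-20.3'), (298, '38', '-22.3'), (300, '37', '-24.4'), (302, '28', '-27.2'), (304, '28', '-29.3'), (306, '29
[... 4596 characters left out ...]
 '-4.1', '-8.5'), (312, '271', '-4.4', '-12.0')]
328 [(242, '271', '-7.6', '12.7'), (250, '272', '-7.3', '9.8'), (262, '272', '-7.1', '5.6'), (275, '272', '-7.5', '1.0'), (290, '272', '-7.1', '-4.3'), (302, '272', '-7.4', '-8.6'), (312, '272', '-7.5', '-12.1')]
336 [(242, '273', '-9.7', '12.6'), (250, '271', '-10.8', '9.9'), (262, '271', '-10.8', '5.6'), (275, '271', '-11.2', '1.0'), (290, '271', '-11.1', '-4.4'), (302, '273', '-9.5', '-8.5'), (312, '272', '-10.2', '-12.1')]
344 [(242, '272', '-14.0', '12.9'), (250, '271', '-14.4', '10.0'), (262, '272', '-13.4', '5.6'), (275, '271', '-14.1', '1.0'), (290, '272', '-13.4', '-4.3'), (302, '271', '-14.6', '-8.7'), (312, '273', '-13.4', '-12.2')]
```

View pics/c6.png

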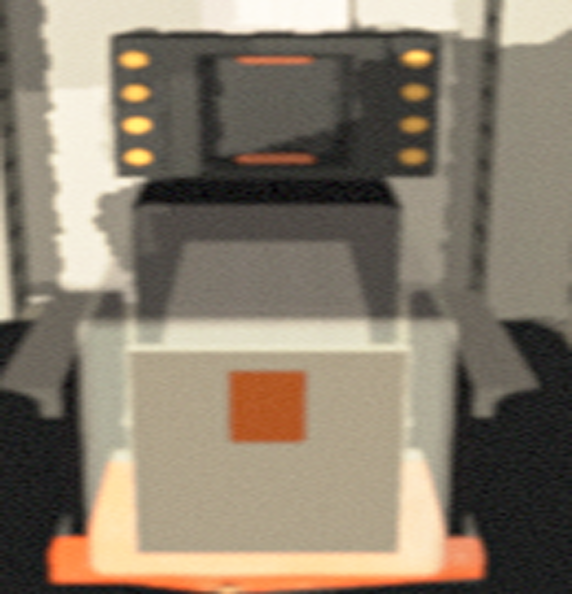

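View pics/c7.png

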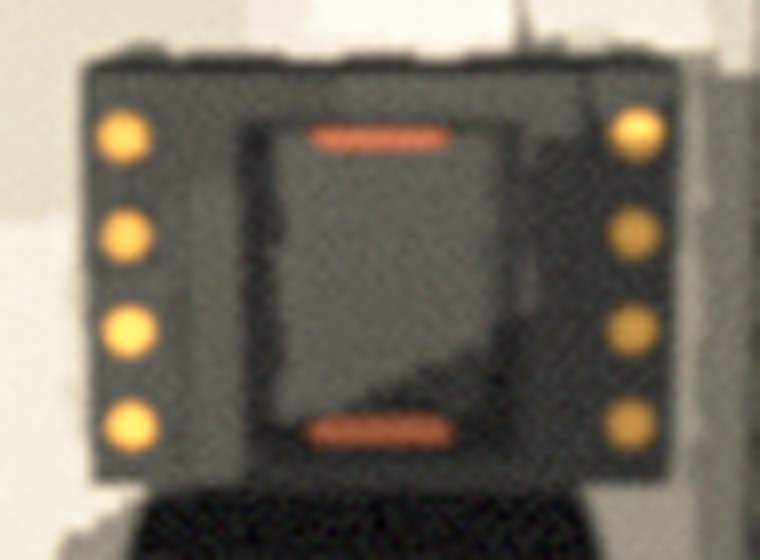

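```bash
python3 -m crank '[[[1,0.05,0.003,-0.002,0,0,0],[1,0.08,0,0,0,0,0],[1,0.08,0,0,0,0,0],[1,0.06,0,0,0,0,0],[1,0.03,0,0,0,0,0]]]'; python3 -m crank '[[[1,0,0,0,0,0,0],[1,0,0,0,0,0,0],[1,0,0,0,0,0,0],[1,0,0,0,0,0,0]]]'
python3 - <<'E'
from h import *
go([0.45285,-0.0013,0.095])
take("wrist","4"); take("side","4")
E
```

```text
clock: 6.85
eef_pos: [0.451, -0.0018, 0.097]
ee_rot: [-2.155, 0.131, 2.165]
contact_force: [-0.0, -0.7, -0.8]
width: 0.0295
clock: 7.25
eef_pos: [0.4536, -0.001, 0.101]
ee_rot: [-2.163, 0.127, 2.157]
contact_force: [0.3, 0.3, 0.2]
width: 0.0295
t 7.25 pos [ 0.4536 -0.001   0.101 ] jawyaw -96.78 tilt [ 2.4e-03  6.0e-04 -1.0e+00] F [0.3  0.26 0.19] w 0.0295 q [ 0.345  0.169 -0.398  0.    -1.001  1.107]
shift shares [0.0119 0.0008 0.0015]
```

View pics/wrist4.png

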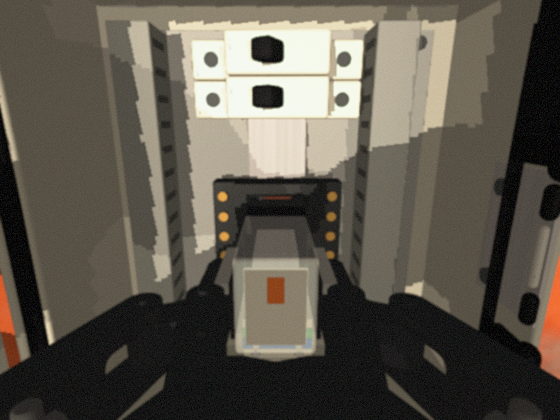

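Run:
```python
from h import *
np.set_printoptions(precision=4,suppress=True)
S()
p,im,d=load("wrist","4")
W=cloud(p,d); z=W[...,2]
B=np.radians(-6.7); bx=np.array([np.cos(B),np.sin(B)]);by=np.array([-np.sin(B),np.cos(B)])
o=np.array([.452,0])
bX=(W[...,:2]-o)@bx; bY=(W[...,:2]-o)@by
cv2.imwrite("pics/c8.png",cv2.resize(im[170:270,205:350],None,fx=5.5,fy=5.5,interpolation=cv2.INTER_CUBIC))
for u in (266,285): print(u,[(v,f"{z[v,u]*1e3:.0f}",f"{bX[v,u]*1e3:.1f}") for v in range(176,232,2)])
for v in (208,212,220,226): print(v,[(u,f"{z[v,u]*1e3:.0f}",f"{bY[v,u]*1e3:.1f}") for u in list(range(212,252,3))+list(range(300,345,3))])
```

```text
t 7.35 pos [ 0.4533 -0.0011  0.1006] jawyaw -96.78 tilt [ 0.0016  0.0005 -1.    ] F [-0.55  0.34 -0.19] w 0.0292 q [ 0.345  0.17  -0.399  0.    -1.001  1.107]
266 [(176, '16', '30.9'), (178, '18', '29.9'), (180, '26', '30.1'), (182, '33', '30.1'), (184, '37', '29.7'), (186, '37', '28.6'), (188, '37', '27.5'), (190, '37', '26.2'), (192, '37', '25.0'), (194, '37', '23.8'), (196, '34', '22.0'), (198, '33', '20.5'), (200, '24', '17.1'), (202, '26', '16.3'), (204, '26', '15.0'), (206, '55', '21.4'), (208, '60', '21.5'), (210, '63', '21.3'), (212, '69', '21.8'), (214, '70', '21.3'), (216, '72', '20.8'), (218, '77', '21.4'), (220, '81', '21.5'), (222, '84', '21.5'), (224, '86', '21.3'), (226, '89', '21.2'), (228, '92', '21.4'), (230, '94', '21.2')]
285 [(176, '15', '30.6'), (178, '18', '29.9'), (180, '24', '29.8'), (182, '33', '30.2'), (184, '38', '30.0'), (186, '38', '28.7'), (188, '36', '27.2'), (190, '38', '26.3'), (192, '37', '24.9'), (194, '37', '23.9'), (196, '35', '22.1'), (198, '33', '20.5'), (200, '26', '17.6'), (202, '26', '16.2'), (204, '25', '14.8'), (206, '56', '21.6'), (208, '
[... 2051 characters left out ...]
'-35.3'), (336, '28', '-37.7'), (339, '29', '-39.4'), (342, '8', '-45.5')]
226 [(212, '8', '43.3'), (215, '29', '37.3'), (218, '29', '35.4'), (221, '29', '33.6'), (224, '29', '31.8'), (227, '28', '30.0'), (230, '30', '28.0'), (233, '30', '26.1'), (236, '38', '23.2'), (239, '37', '21.6'), (242, '37', '19.7'), (245, '88', '13.0'), (248, '89', '11.6'), (251, '89', '10.3'), (300, '89', '-10.9'), (303, '90', '-12.1'), (306, '88', '-13.5'), (309, '36', '-20.2'), (312, 'nan', 'nan'), (315, '37', '-23.7'), (318, '38', '-25.3'), (321, '30', '-28.2'), (324, '28', '-30.3'), (327, '29', '-32.0'), (330, '29', '-33.9'), (333, '30', '-35.7'), (336, '28', '-37.8'), (339, '29', '-39.5'), (342, '8', '-45.7')]
```

View pics/c8.png

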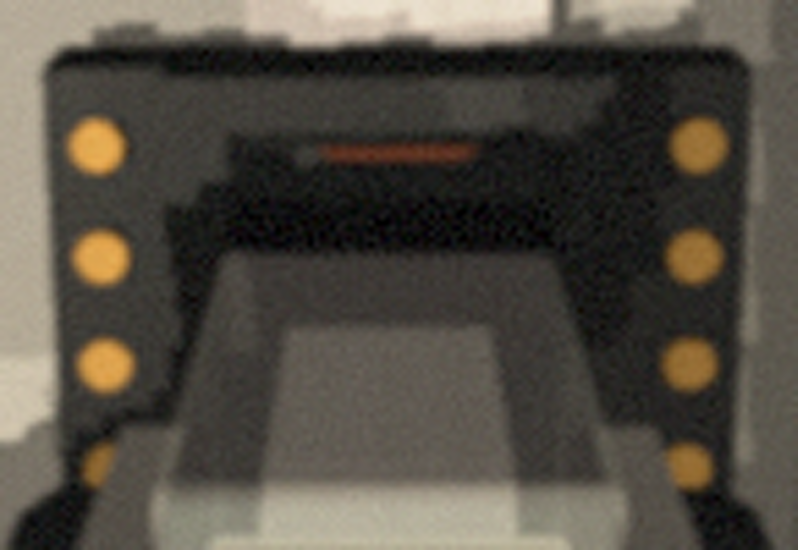

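```bash
python3 -m crank '[[[1,0.008,0.001,0.001,0,0,0],[1,0.008,0,0,0,0,0],[1,0,0,0,0,0,0],[1,0,0,0,0,0,0]]]'; python3 -m crank '[[[1,0.002,0,0,0,0,0],[1,0.002,0,0,0,0,0]]]'; python3 -m crank '[[[1,0.002,0,0,0,0,0],[1,0,0,0,0,0,0]]]'
python3 - <<'E'
from h import *
go([0.4526,-0.0016,0.075])
E
```

```text
clock: 7.75
eef_pos: [0.4521, -0.0018, 0.0916]
ee_rot: [-2.16, 0.128, 2.161]
contact_force: [0.2, 0.0, -1.3]
width: 0.0292
clock: 7.95
eef_pos: [0.4524, -0.0016, 0.0898]
ee_rot: [-2.161, 0.128, 2.16]
contact_force: [0.5, 0.3, -0.8]
width: 0.0296
clock: 8.15
eef_pos: [0.4521, -0.0017, 0.0886]
ee_rot: [-2.16, 0.128, 2.161]
contact_force: [-0.4, -0.6, -0.3]
width: 0.0296
t 8.15 pos [ 0.4521 -0.0017  0.0886] jawyaw -96.78 tilt [-3.e-04 -0.e+00 -1.e+00] F [-0.41 -0.64 -0.26] w 0.0296 q [ 0.345  0.182 -0.418 -0.    -0.97   1.108]
shift shares [ 0.0272 -0.0003 -0.0009]
```

```bash
for i in 1 2; do :; done; python3 -m crank '[[[1,0.003,0,0,0,0,0],[1,0,0,0,0,0,0]]]'; python3 -m crank '[[[1,0.003,0,0,0,0,0],[1,0,0,0,0,0,0]]]'; python3 -m crank '[[[1,0.003,0,0,0,0,0],[1,0,0,0,0,0,0]]]'
```

```text
clock: 8.35
eef_pos: [0.4521, -0.0017, 0.0871]
ee_rot: [-2.16, 0.128, 2.161]
contact_force: [-0.4, 0.1, -0.2]
width: 0.0292
clock: 8.55
eef_pos: [0.4521, -0.0017, 0.0856]
ee_rot: [-2.16, 0.128, 2.161]
contact_force: [-0.5, 0.4, -1.2]
width: 0.0297
clock: 8.75
eef_pos: [0.4521, -0.0017, 0.0841]
ee_rot: [-2.16, 0.128, 2.161]
contact_force: [-0.4, 0.0, -0.5]
width: 0.0293
```

```bash
python3 -m crank '[[[1,0.003,0,0,0,0,0],[1,0,0,0,0,0,0]]]'; python3 -m crank '[[[1,0.003,0,0,0,0,0],[1,0,0,0,0,0,0]]]'
```

```text
clock: 8.95
eef_pos: [0.4522, -0.0017, 0.0826]
ee_rot: [-2.16, 0.128, 2.161]
contact_force: [-0.5, -1.1, -0.0]
width: 0.0292
clock: 9.15
eef_pos: [0.4526, -0.0016, 0.0813]
ee_rot: [-2.161, 0.128, 2.16]
contact_force: [0.6, -0.6, 0.7]
width: 0.0296
```

```bash
python3 -m crank '[[[1,0.002,0,0,0,0,0],[1,0,0,0,0,0,0]]]'; python3 -m crank '[[[1,0.002,0,0,0,0,0],[1,0,0,0,0,0,0]]]'
```

```text
clock: 9.35
eef_pos: [0.4527, -0.0016, 0.0805]
ee_rot: [-2.161, 0.128, 2.159]
contact_force: [1.6, -1.0, 0.9]
width: 0.0292
clock: 9.55
eef_pos: [0.4529, -0.0016, 0.0798]
ee_rot: [-2.162, 0.128, 2.159]
contact_force: [0.6, -0.5, 3.3]
width: 0.0292
```

```bash
python3 -m crank '[[[1,0.002,0,0,0,0,0],[1,0,0,0,0,0,0]]]'; python3 -m crank '[[[1,0.002,0,0,0,0,0],[1,0,0,0,0,0,0]]]'
```

```text
clock: 9.75
eef_pos: [0.453, -0.0016, 0.0792]
ee_rot: [-2.163, 0.127, 2.159]
contact_force: [-1.0, -0.3, 6.2]
width: 0.0292
clock: 9.95
eef_pos: [0.4526, -0.0016, 0.0777]
ee_rot: [-2.161, 0.128, 2.159]
contact_force: [0.3, 0.3, 4.7]
width: 0.0295
```

```bash
python3 -m crank '[[[1,0.002,0,0,0,0,0],[1,0,0,0,0,0,0]]]'
```

```text
clock: 10.15
eef_pos: [0.4521, -0.0016, 0.0761]
ee_rot: [-2.16, 0.128, 2.161]
contact_force: [-0.2, 0.6, 2.5]
width: 0.0293
```

```bash
python3 -m crank '[[[1,0.002,0,0,0,0,0],[1,0,0,0,0,0,0]]]'
```

```text
clock: 10.35
eef_pos: [0.4521, -0.0016, 0.075]
ee_rot: [-2.16, 0.128, 2.161]
contact_force: [0.8, 0.6, 1.2]
width: 0.0292
```

```bash
python3 -m crank '[[[1,0.002,0,0,0,0,0],[1,0,0,0,0,0,0]]]'
```

```text
clock: 10.55
eef_pos: [0.4522, -0.0016, 0.0749]
ee_rot: [-2.161, 0.128, 2.161]
contact_force: [-2.7, 1.0, 10.0]
width: 0.0292
```

```bash
python3 -m crank '[[[1,0.002,0,0,0,0,0],[1,0,0,0,0,0,0]]]'
```

```text
clock: 10.75
eef_pos: [0.4522, -0.0016, 0.0749]
ee_rot: [-2.161, 0.128, 2.16]
contact_force: [-6.7, 1.7, 19.1]
width: 0.0293
```

```bash
python3 -m crank '[[[1,-0.004,0,0,0,0,0],[1,0,0,0,0,0,0]]]'; python3 -m crank '[[[-0.1,0,0,0,0,0,0],[-0.1,0,0,0,0,0,0],[-0.1,0,0,0,0,0,0],[-0.1,0,0,0,0,0,0]]]'
```

```text
clock: 10.95
eef_pos: [0.4522, -0.0017, 0.0753]
ee_rot: [-2.16, 0.128, 2.16]
contact_force: [-0.6, -0.1, 1.8]
width: 0.0296
clock: 11.35
eef_pos: [0.452, -0.0017, 0.075]
ee_rot: [-2.16, 0.128, 2.161]
contact_force: [-0.1, 1.0, 0.2]
width: 0.0469
```

Opened to 47 mm. Lift clear and check the seating.

```bash
python3 -m crank '[[[-0.1,-0.02,0,0,0,0,0],[-0.1,-0.05,0,0,0,0,0],[-0.1,-0.1,0,0,0,0,0],[-0.1,-0.1,0,0,0,0,0],[-0.1,-0.08,0,0,0,0,0]]]'; python3 -m crank '[[[1,-0.06,0,0,0,0,0],[1,-0.06,0,0,0,0,0],[1,0,0,0,0,0,0],[1,0,0,0,0,0,0]]]'
python3 - <<'E'
from h import *
np.set_printoptions(precision=4,suppress=True)
S()
p,im,d=take("wrist","5"); take("side","5")
W=cloud(p,d); z=W[...,2]
m=(np.hypot(W[...,0]-.4525,W[...,1]+.0015)<.03)&(z>.085)&(z<.13)
a=W[m]; print(len(a),a.mean(0),np.percentile(a[:,2],[5,50,95]),cv2.minAreaRect((a[:,:2]*1000).astype(np.float32)))
E
```

```text
clock: 11.85
eef_pos: [0.4524, -0.0019, 0.2543]
ee_rot: [-2.164, 0.127, 2.156]
contact_force: [0.7, 0.6, -0.2]
width: 0.0469
clock: 12.25
eef_pos: [0.4522, -0.0016, 0.3112]
ee_rot: [-2.162, 0.127, 2.158]
contact_force: [-0.3, 0.7, -1.0]
width: -0.0002
t 12.25 pos [ 0.4522 -0.0016  0.3112] jawyaw -96.78 tilt [ 0.0017  0.0009 -1.    ] F [-0.33  0.74 -0.98] w -0.0002 q [ 0.345  0.046  0.016 -0.    -1.539  1.108]
1059 [ 0.4547 -0.0013  0.0973] [0.096  0.0974 0.0987] ((453.97509765625, -1.3818206787109375), (29.158058166503906, 37.42014694213867), 83.27182006835938)
```

View pics/wrist5.png

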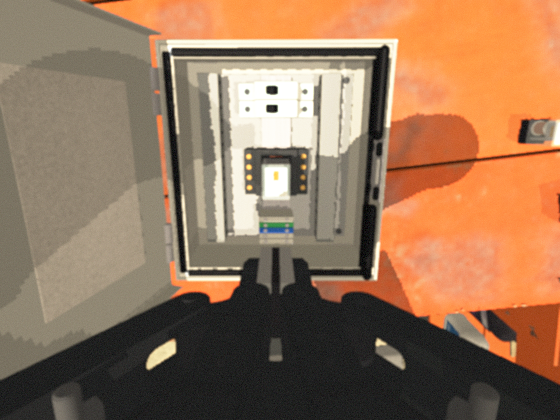

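View pics/side5.png

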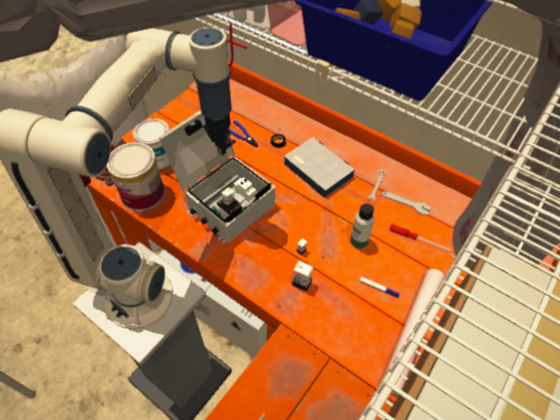

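```bash
cat >> h.py <<'E'
B=np.radians(-6.7); bx=np.array([np.cos(B),np.sin(B)]);by=np.array([-np.sin(B),np.cos(B)])
H=np.array([.4793,.1101])
def toH(W): return np.stack([(W[...,:2]-H)@bx,(W[...,:2]-H)@by,W[...,2]],-1)
def door(p,d):
    h=toH(cloud(p,d)).reshape(-1,3)
    h=h[~np.isnan(h[:,0])]
    return h
E
python3 - <<'E'
from h import *
np.set_printoptions(precision=4,suppress=True)
for n in("side","wrist"):
    p,im,d=load(n,"5"); h=door(p,d)
    m=(np.abs(h[:,0])<.1)&(h[:,1]>-.01)&(h[:,1]<.1)&(h[:,2]>.13)&(h[:,2]<.35)
    q=h[m]; 
    if len(q)<50: print(n,len(q));continue
    A=np.c_[q[:,2],np.ones(len(q))]; c=np.linalg.lstsq(A,q[:,1],rcond=None)[0]
    print(n,len(q),"Y=",c,"theta",np.pi/2+np.arctan(c[0]),"zmax",np.percentile(q[:,2],99.5),"at hinge Y",c[0]*.106+c[1], "std",(q[:,1]-A@c).std())
    k=q[q[:,2]>np.percentile(q[:,2],98)]; print(k.min(0),k.max(0))
# cans
p,im,d=load("scene","0"); W=cloud(p,d).reshape(-1,3); q=W[(W[:,0]>.25)&(W[:,0]<.75)&(W[:,1]>.18)&(W[:,1]<.45)&(W[:,2]>.05)&(W[:,2]<.9)]
for z0 in (.05,.1,.15,.2,.3,.5,.7): 
    k=q[(q[:,2]>z0)&(q[:,2]<z0+.05)]
    if len(k): print(z0,len(k),k.min(0),k.max(0))
E
```

```text
side 2150 Y= [ 0.2646 -0.0269] theta 1.8294589448235483 zmax 0.3306978608869381 at hinge Y 0.0011491268255823667 std 0.005779201186581719
[-0.0982  0.0467  0.3289] [0.0466 0.0601 0.3352]
wrist 41944 Y= [ 0.2994 -0.0333] theta 1.861661581944999 zmax 0.2657824870613085 at hinge Y -0.0015335721398077387 std 0.0009205085501394884
[-0.0998  0.0439  0.2608] [-0.0421  0.0494  0.2704]
0.05 358 [0.25   0.2287 0.05  ] [0.4625 0.4497 0.1   ]
0.1 1857 [0.25   0.2279 0.1002] [0.5444 0.45   0.15  ]
0.15 3069 [0.2501 0.2251 0.15  ] [0.5429 0.4499 0.1959]
0.3 85 [0.3622 0.1801 0.3017] [0.4464 0.1901 0.3296]
0.5 2 [0.4859 0.2082 0.5477] [0.4905 0.209  0.5477]
0.7 2244 [0.6626 0.2136 0.7   ] [0.7059 0.4487 0.75  ]
```

```bash
python3 -m crank '[[[1,-0.06,0,0,0,0,0],[1,-0.06,0,0,0,0,0],[1,0,0,0,0,0,0],[1,0,-0.05,-0.003,0,0,0],[1,0,-0.08,-0.006,0,0,0]]]'; python3 -m crank '[[[1,0,-0.08,-0.006,0,0,0],[1,0,-0.08,-0.006,0,0,0],[1,0,-0.08,-0.006,0,0,0],[1,0,-0.06,0,0,0,0],[1,0,0,0,0,0,0]]]';  python3 -m crank '[[[1,0,0,0,0,0,0],[1,0,0,0,0,0,0]]]'
python3 - <<'E'
from h import *
s,M=go(np.r_[H+by*.102,.305]) is None or S()
print(toH(s["eef_pos"]))
take("side","6"); take("scene","6")
E
```

```text
clock: 12.85
eef_pos: [0.464, 0.0618, 0.3698]
ee_rot: [-2.158, 0.132, 2.16]
contact_force: [1.2, 0.7, -0.1]
width: -0.0
clock: 13.35
eef_pos: [0.4907, 0.2134, 0.3671]
ee_rot: [-2.158, 0.127, 2.168]
contact_force: [-0.8, -1.1, -1.3]
width: 0.0
clock: 13.55
eef_pos: [0.4909, 0.2096, 0.3699]
ee_rot: [-2.16, 0.129, 2.161]
contact_force: [0.9, 1.2, 0.9]
width: 0.0
t 13.55 pos [0.4909 0.2096 0.3699] jawyaw -96.81 tilt [-7.e-04 -7.e-04 -1.e+00] F [0.9  1.23 0.91] w 0.0 q [ 0.697  0.222  0.37   0.    -1.719  0.755]
shift shares [ 0.1298 -0.0037 -0.0002]
t 13.55 pos [0.4909 0.2096 0.3699] jawyaw -96.81 tilt [-7.e-04 -7.e-04 -1.e+00] F [0.9  1.23 0.91] w 0.0 q [ 0.697  0.222  0.37   0.    -1.719  0.755]
[-9.08344700e-05  1.00190802e-01  3.69884360e-01]
```

View pics/side6.png

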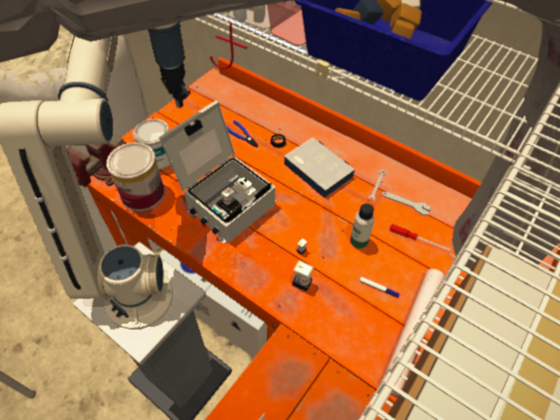

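View pics/scene6.png

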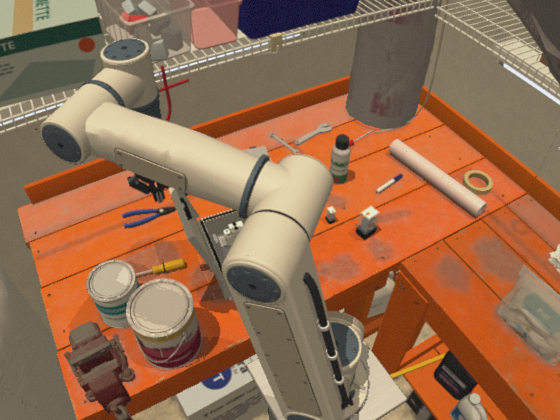

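```bash
python3 -m crank '[[[1,0.05,0,0,0,0,0],[1,0.05,0,0,0,0,0],[1,0.03,0,0,0,0,0],[1,0,0,0,0,0,0],[1,0,0,0,0,0,0]]]'; python3 -m crank '[[[1,0,0.02,0,0,0,0],[1,0,0.02,0,0,0,0],[1,0,0.02,0,0,0,0],[1,0,0.02,0,0,0,0]]]'
python3 - <<'E'
from h import *
s,M=S(); print(toH(s["eef_pos"]))
E
```

```text
clock: 14.15
eef_pos: [0.4913, 0.2096, 0.3062]
ee_rot: [-2.161, 0.129, 2.159]
contact_force: [-0.6, -0.1, 0.4]
width: -0.0001
clock: 14.55
eef_pos: [0.487, 0.1703, 0.3081]
ee_rot: [-2.164, 0.124, 2.154]
contact_force: [-5.3, 6.0, 17.1]
width: -0.0001
t 14.55 pos [0.487  0.1703 0.3081] jawyaw -96.77 tilt [ 0.005   0.0031 -1.    ] F [-5.3   5.97 17.13] w -0.0001 q [ 0.641  0.173  0.153  0.    -1.545  0.812]
[0.00064929 0.06066594 0.30814209]
```

```bash
python3 -m crank '[[[1,-0.03,-0.01,0,0,0,0],[1,-0.02,0,0,0,0,0],[1,0,0,0,0,0,0],[1,0,0,0,0,0,0]]]'
python3 - <<'E'
from h import *
np.set_printoptions(precision=4,suppress=True)
s,M=S(); print(toH(s["eef_pos"]))
for n in("side",):
    p,im,d=take(n,"7"); h=door(p,d)
    m=(np.abs(h[:,0])<.1)&(h[:,1]>-.03)&(h[:,1]<.1)&(h[:,2]>.13)&(h[:,2]<.3)
    q=h[m]; A=np.c_[q[:,2],np.ones(len(q))]; c=np.linalg.lstsq(A,q[:,1],rcond=None)[0]
    print("theta",np.pi/2+np.arctan(c[0]))
    cv2.imwrite("pics/c9.png",cv2.resize(im[20:220,110:290],None,fx=4,fy=3,interpolation=cv2.INTER_CUBIC))
E
```

```text
clock: 14.95
eef_pos: [0.4868, 0.1753, 0.3299]
ee_rot: [-2.16, 0.128, 2.161]
contact_force: [0.6, 0.4, -0.6]
width: 0.0001
t 14.95 pos [0.4868 0.1753 0.3299] jawyaw -96.79 tilt [-0.0004  0.0001 -1.    ] F [ 0.61  0.38 -0.55] w 0.0001 q [ 0.648  0.18   0.217 -0.    -1.608  0.804]
[-0.0001  0.0656  0.3299]
theta 1.7548301185860753
```

View pics/c9.png

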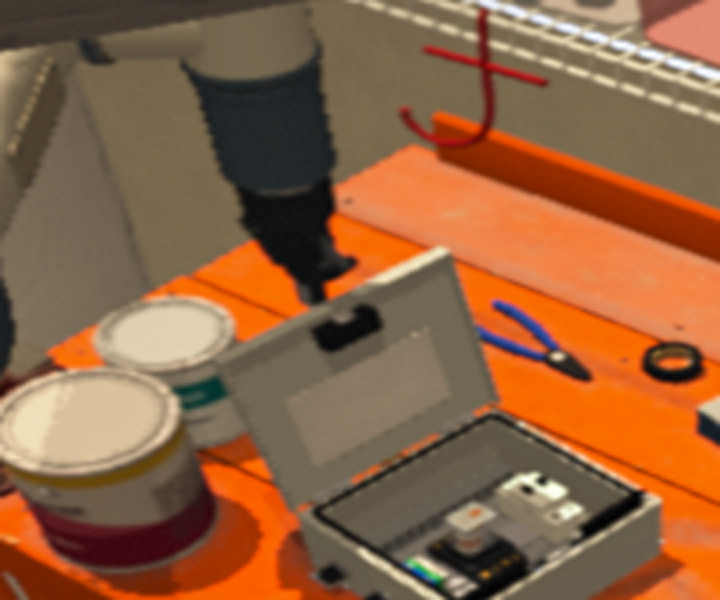

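```bash
python3 -m crank '[[[1,0,0.02,0,0,0,0],[1,0,0.02,0,0,0,0],[1,0,0.03,0,0,0,0]]]'; python3 -m crank '[[[1,0,0.03,0,0,0,0],[1,0,0.03,0,0,0,0]]]'
python3 - <<'E'
from h import *
s,M=S(); print(toH(s["eef_pos"]))
E
```

```text
clock: 15.3
eef_pos: [0.4827, 0.14, 0.3302]
ee_rot: [-2.161, 0.127, 2.161]
contact_force: [0.4, 0.5, 0.7]
width: 0.0001
clock: 15.5
eef_pos: [0.4789, 0.1094, 0.3302]
ee_rot: [-2.16, 0.128, 2.16]
contact_force: [0.8, 0.7, -1.1]
width: 0.0002
t 15.5 pos [0.4789 0.1094 0.3302] jawyaw -96.8 tilt [-0.e+00  2.e-04 -1.e+00] F [ 0.77  0.65 -1.08] w 0.0002 q [ 0.544  0.127  0.153 -0.    -1.597  0.908]
[-2.98457519e-04 -7.04613558e-04  3.30234511e-01]
```

```bash
python3 -m crank '[[[1,0,0.03,0,0,0,0],[1,0,0.03,0,0,0,0],[1,0,0.03,0,0,0,0],[1,0,0,0,0,0,0]]]'
cat >> h.py <<'E'
def doorang(n,tag):
    p,im,d=take(n,tag); h=toH(cloud(p,d))
    # candidate: plane through hinge axis: vote angle
    q=h.reshape(-1,3); q=q[~np.isnan(q[:,0])]
    q=q[(np.abs(q[:,0])<.11)]
    r=np.hypot(q[:,1],q[:,2]-.106); a=np.arctan2(q[:,2]-.106,-q[:,1])
    m=(r>.08)&(r<.228)&(a>-.1)
    hist,e=np.histogram(a[m],bins=np.arange(-.1,2.2,.02)); k=np.argsort(hist)[-3:]
    print("door angle bins",[(round(e[i]+.01,3),int(hist[i])) for i in k])
    return im
E
python3 - <<'E'
from h import *
s,M=S(); print(toH(s["eef_pos"]))
im=doorang("side","8")
cv2.imwrite("pics/c10.png",cv2.resize(im[20:250,110:290],None,fx=4,fy=2.6,interpolation=cv2.INTER_CUBIC))
E
```

```text
clock: 15.9
eef_pos: [0.4736, 0.0641, 0.3307]
ee_rot: [-2.16, 0.131, 2.159]
contact_force: [-0.1, -0.5, 0.0]
width: 0.0002
t 15.9 pos [0.4736 0.0641 0.3307] jawyaw -96.89 tilt [ 4.e-04 -7.e-04 -1.e+00] F [-0.12 -0.54  0.01] w 0.0002 q [ 4.640e-01  9.900e-02  1.220e-01  1.000e-03 -1.594e+00  9.860e-01]
[-2.73909182e-04 -4.63287322e-02  3.30688782e-01]
door angle bins [(np.float64(-0.01), 106), (np.float64(1.27), 313), (np.float64(1.29), 327)]
```

View pics/c10.png

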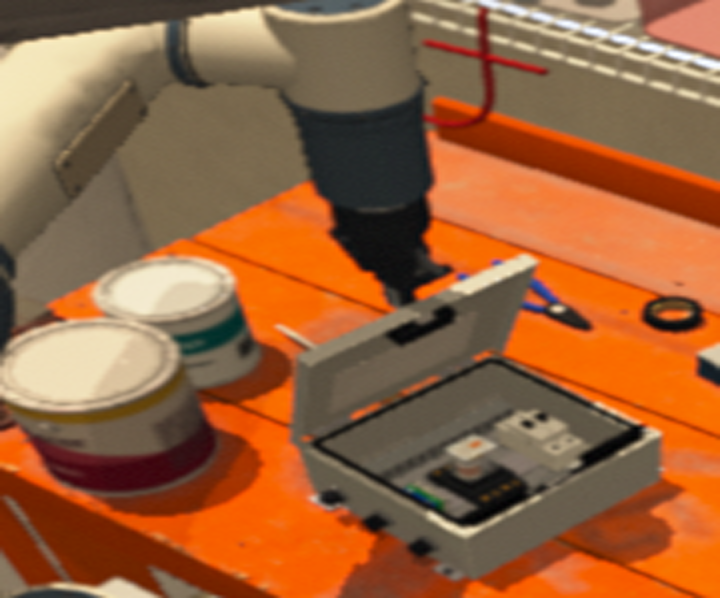

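```bash
python3 -m crank '[[[1,0.016,0.0365,0,0,0,0],[1,0.016,0.0365,0,0,0,0],[1,0.030,0.0445,0,0,0,0],[1,0.030,0.0445,0,0,0,0]]]';  python3 -m crank '[[[1,0.0315,0.029,0,0,0,0],[1,0.0315,0.029,0,0,0,0],[1,0,0,0,0,0,0]]]'
python3 - <<'E'
from h import *
s,M=S(); print(toH(s["eef_pos"]))
im=doorang("side","9")
cv2.imwrite("pics/c11.png",cv2.resize(im[20:250,110:290],None,fx=4,fy=2.6,interpolation=cv2.INTER_CUBIC))
E
```

```text
clock: 16.35
eef_pos: [0.4646, -0.0146, 0.2841]
ee_rot: [-2.162, 0.127, 2.16]
contact_force: [-0.2, 0.8, -0.1]
width: 0.0
clock: 16.65
eef_pos: [0.4596, -0.0439, 0.2508]
ee_rot: [-2.155, 0.13, 2.165]
contact_force: [-0.3, 0.6, -0.9]
width: -0.0002
t 16.65 pos [ 0.4596 -0.0439  0.2508] jawyaw -96.86 tilt [-4.4e-03 -6.0e-04 -1.0e+00] F [-0.28  0.56 -0.85] w -0.0002 q [ 2.450e-01  8.100e-02 -9.700e-02 -1.000e-03 -1.396e+00  1.206e+00]
[-0.00156087 -0.15528774  0.25075674]
door angle bins [(np.float64(-0.01), 107), (np.float64(0.67), 137), (np.float64(0.65), 474)]
```

View pics/c11.png

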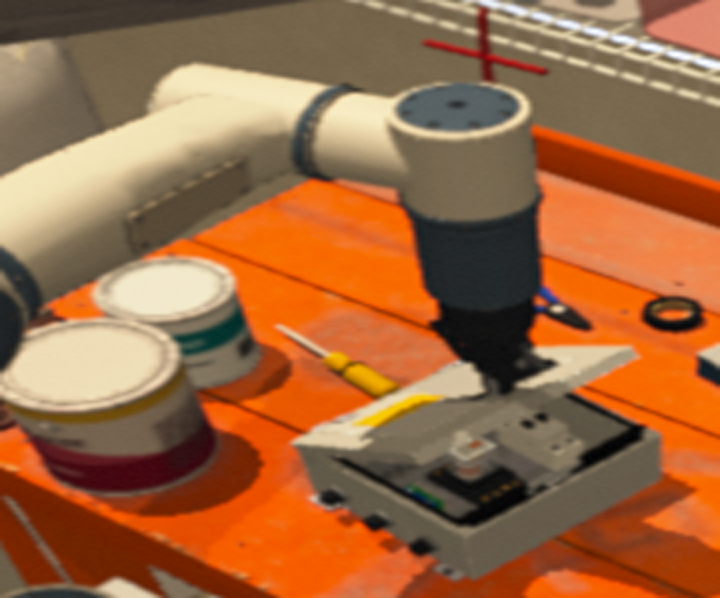

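```bash
python3 -m crank '[[[1,0.0365,0.0226,0,0,0,0],[1,0.0365,0.0226,0,0,0,0],[1,0.030,0.012,0,0,0,0],[1,0.025,0.012,0,0,0,0],[1,0,0,0,0,0,0]]]'
python3 - <<'E'
from h import *
s,M=S(); print(toH(s["eef_pos"]))
im=doorang("side","10"); doorang("scene","10")
cv2.imwrite("pics/c12.png",cv2.resize(im[20:250,110:290],None,fx=4,fy=2.6,interpolation=cv2.INTER_CUBIC))
E
```

```text
clock: 17.2
eef_pos: [0.4565, -0.0771, 0.1881]
ee_rot: [-2.158, 0.128, 2.163]
contact_force: [-0.4, 1.0, -0.2]
width: 0.0001
t 17.2 pos [ 0.4565 -0.0771  0.1881] jawyaw -96.78 tilt [-2.1e-03 -2.0e-04 -1.0e+00] F [-0.43  0.96 -0.2 ] w 0.0001 q [ 0.173  0.113 -0.223 -0.    -1.236  1.28 ]
[-0.00080103 -0.18857919  0.18808039]
door angle bins [(np.float64(0.29), 224), (np.float64(0.33), 288), (np.float64(0.31), 607)]
door angle bins [(np.float64(0.29), 101), (np.float64(0.33), 159), (np.float64(0.31), 193)]
```

View pics/c12.png

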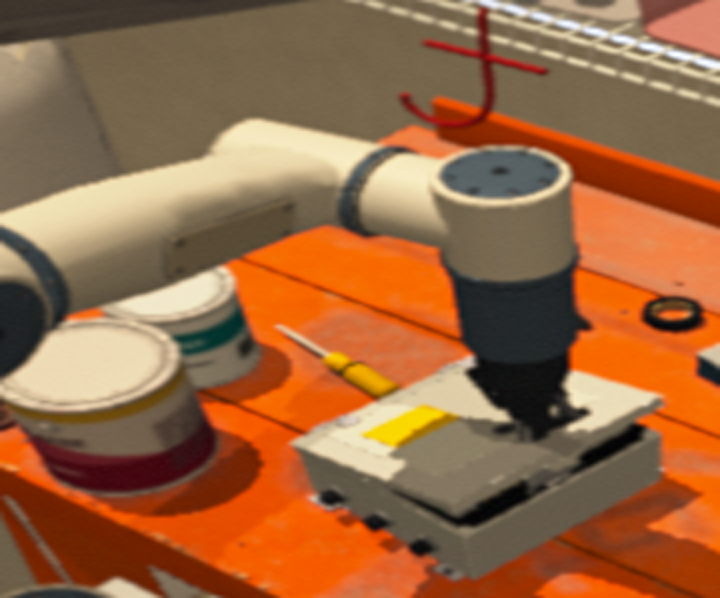

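```bash
python3 -m crank '[[[1,0.037,0.009,0,0,0,0],[1,0.037,0.009,0,0,0,0],[1,0,0,0,0,0,0]]]'; python3 -m crank '[[[1,-0.03,0,0,0,0,0],[1,0,0.024,0,0,0,0],[1,0,0,0,0,0,0],[1,0,0,0,0,0,0]]]'
python3 - <<'E'
from h import *
s,M=S(); print(toH(s["eef_pos"]))
im=doorang("side","11"); doorang("scene","11")
E
```

```text
clock: 17.6
eef_pos: [0.4551, -0.086, 0.1509]
ee_rot: [-2.158, 0.128, 2.163]
contact_force: [-0.2, -0.8, -0.7]
width: -0.0001
clock: 18.0
eef_pos: [0.4546, -0.0983, 0.1673]
ee_rot: [-2.161, 0.128, 2.159]
contact_force: [0.4, -0.1, 0.6]
width: -0.0002
t 18.0 pos [ 0.4546 -0.0983  0.1673] jawyaw -96.81 tilt [ 8.e-04  1.e-04 -1.e+00] F [ 0.37 -0.08  0.6 ] w -0.0002 q [ 0.125  0.13  -0.259 -0.    -1.181  1.326]
[-0.00023687 -0.20983272  0.16725846]
door angle bins [(np.float64(0.13), 265), (np.float64(0.09), 406), (np.float64(0.11), 611)]
door angle bins [(np.float64(0.15), 34), (np.float64(0.13), 48), (np.float64(0.11), 51)]
```

```bash
python3 -m crank '[[[1,0.016,0,0,0,0,0],[1,0.016,0,0,0,0,0],[1,0,0,0,0,0,0]]]'; python3 -m crank '[[[1,0.008,0,0,0,0,0],[1,0.008,0,0,0,0,0],[1,0,0,0,0,0,0]]]'
```

```text
clock: 18.4
eef_pos: [0.4533, -0.098, 0.149]
ee_rot: [-2.157, 0.128, 2.164]
contact_force: [-0.5, 0.6, -0.3]
width: -0.0
clock: 18.7
eef_pos: [0.454, -0.0981, 0.1422]
ee_rot: [-2.159, 0.128, 2.162]
contact_force: [-0.5, 0.7, 0.8]
width: 0.0001
```

```bash
python3 -m crank '[[[1,0.004,0,0,0,0,0],[1,0,0,0,0,0,0]]]';python3 -m crank '[[[1,0.004,0,0,0,0,0],[1,0,0,0,0,0,0]]]'
```

```text
clock: 18.9
eef_pos: [0.4544, -0.0982, 0.1407]
ee_rot: [-2.16, 0.128, 2.16]
contact_force: [0.5, -0.3, -0.4]
width: 0.0002
clock: 19.1
eef_pos: [0.4546, -0.0983, 0.1392]
ee_rot: [-2.161, 0.128, 2.16]
contact_force: [-0.5, -0.2, 2.3]
width: -0.0001
```

```bash
python3 -m crank '[[[1,0.003,0,0,0,0,0],[1,0,0,0,0,0,0]]]';python3 -m crank '[[[1,0.003,0,0,0,0,0],[1,0,0,0,0,0,0]]]'
```

```text
clock: 19.3
eef_pos: [0.4545, -0.0984, 0.138]
ee_rot: [-2.162, 0.128, 2.16]
contact_force: [-1.9, 0.7, 6.5]
width: 0.0
clock: 19.5
eef_pos: [0.4546, -0.0985, 0.1367]
ee_rot: [-2.162, 0.128, 2.16]
contact_force: [-2.6, 1.4, 7.3]
width: 0.0
```

```bash
python3 -m crank '[[[1,0.003,0,0,0,0,0],[1,0,0,0,0,0,0]]]';python3 -m crank '[[[1,0.002,0,0,0,0,0],[1,0,0,0,0,0,0]]]'
```

```text
clock: 19.7
eef_pos: [0.4546, -0.0985, 0.1354]
ee_rot: [-2.162, 0.128, 2.16]
contact_force: [-3.0, 0.1, 8.4]
width: -0.0003
clock: 19.9
eef_pos: [0.4546, -0.0986, 0.1343]
ee_rot: [-2.162, 0.128, 2.16]
contact_force: [-2.2, -0.9, 7.6]
width: -0.0003
```

```bash
python3 -m crank '[[[1,0.002,0,0,0,0,0],[1,0,0,0,0,0,0]]]';python3 -m crank '[[[1,0.002,0,0,0,0,0],[1,0,0,0,0,0,0]]]'
```

```text
clock: 20.1
eef_pos: [0.4545, -0.0986, 0.1329]
ee_rot: [-2.162, 0.129, 2.16]
contact_force: [-1.4, -1.6, 4.2]
width: 0.0001
clock: 20.3
eef_pos: [0.4544, -0.098, 0.131]
ee_rot: [-2.16, 0.128, 2.16]
contact_force: [0.5, -0.5, 0.9]
width: -0.0001
```

```bash
python3 -m crank '[[[1,0.002,0,0,0,0,0],[1,0,0,0,0,0,0]]]'
```

```text
clock: 20.5
eef_pos: [0.4544, -0.0981, 0.1302]
ee_rot: [-2.16, 0.128, 2.16]
contact_force: [-0.8, -0.4, 4.2]
width: -0.0001
```

```bash
python3 -m crank '[[[1,0.002,0,0,0,0,0],[1,0,0,0,0,0,0]]]'
```

```text
clock: 20.7
eef_pos: [0.4544, -0.0981, 0.1293]
ee_rot: [-2.16, 0.128, 2.16]
contact_force: [-0.8, -0.1, 4.0]
width: 0.0001
```

```bash
python3 -m crank '[[[1,0.002,0,0,0,0,0],[1,0,0,0,0,0,0]]]'
```

```text
clock: 20.9
eef_pos: [0.4544, -0.0982, 0.1285]
ee_rot: [-2.161, 0.128, 2.16]
contact_force: [-2.1, 0.7, 4.7]
width: 0.0002
```

```bash
python3 -m crank '[[[1,-0.003,0,0,0,0,0],[1,0,0,0,0,0,0]]]'; python3 -m crank '[[[1,-0.003,0,0,0,0,0],[1,0,0,0,0,0,0]]]'; python3 -m crank '[[[1,-0.004,0,0,0,0,0],[1,0,0,0,0,0,0]]]'
```

```text
clock: 21.1
eef_pos: [0.4545, -0.0981, 0.1299]
ee_rot: [-2.161, 0.128, 2.16]
contact_force: [-1.3, 0.7, 4.0]
width: 0.0001
clock: 21.3
eef_pos: [0.4543, -0.0981, 0.131]
ee_rot: [-2.16, 0.128, 2.161]
contact_force: [-0.5, -0.8, -0.1]
width: 0.0002
clock: 21.5
eef_pos: [0.4544, -0.0982, 0.1333]
ee_rot: [-2.16, 0.128, 2.16]
contact_force: [0.7, 0.5, -0.4]
width: -0.0004
```

```bash
python3 -m crank '[[[1,-0.03,0,0,0,0,0],[1,-0.1,0,0,0,0,0],[1,-0.1,0,0,0,0,0],[1,-0.08,0,0,0,0,0],[1,0,0,0,0,0,0]]]'; python3 -m crank '[[[1,0,0,0,0,0,0],[1,0,0,0,0,0,0],[1,0,0,0,0,0,0],[1,0,0,0,0,0,0],[1,0,0,0,0,0,0]]]'
python3 - <<'E'
from h import *
np.set_printoptions(precision=4,suppress=True)
S()
for n in("side","wrist","scene"):
    p,im,d=take(n,"12"); h=toH(cloud(p,d)).reshape(-1,3); h=h[~np.isnan(h[:,0])]
    q=h[(np.abs(h[:,0])<.11)&(h[:,1]<-.02)&(h[:,1]>-.222)&(h[:,2]>.09)&(h[:,2]<.14)]
    if len(q)<60: print(n,len(q)); continue
    A=np.c_[-q[:,1],q[:,0],np.ones(len(q))]
    w=np.ones(len(q),bool)
    for _ in range(4):
        c=np.linalg.lstsq(A[w],q[w,2],rcond=None)[0]; w=abs(q[:,2]-A@c)<.003
    e=q[(q[:,1]<-.2)]; g=q[(q[:,1]>-.04)]
    print(n,len(q),c,"edge z",np.median(e[:,2]) if len(e) else None,"hinge z",np.median(g[:,2]) if len(g) else None)
E
```

```text
clock: 22.0
eef_pos: [0.4568, -0.0987, 0.2944]
ee_rot: [-2.173, 0.128, 2.148]
contact_force: [0.2, 0.2, -0.8]
width: 0.0001
clock: 22.5
eef_pos: [0.4542, -0.0982, 0.2877]
ee_rot: [-2.159, 0.128, 2.162]
contact_force: [0.6, -0.6, -0.5]
width: 0.0002
t 22.5 pos [ 0.4542 -0.0982  0.2877] jawyaw -96.78 tilt [-0.0013 -0.0001 -1.    ] F [ 0.64 -0.6  -0.5 ] w 0.0002 q [ 0.126  0.076 -0.011 -0.    -1.486  1.327]
side 2675 [0.017  0.001  0.1101] edge z 0.11368902703729829 hinge z 0.11032184216573097
wrist 50189 [ 0.018  -0.0019  0.1103] edge z 0.11377657677050695 hinge z 0.11057065444809078
scene 2044 [ 0.0268 -0.0019  0.1092] edge z 0.11320273122280781 hinge z 0.109662290284023
```

View pics/side12.png

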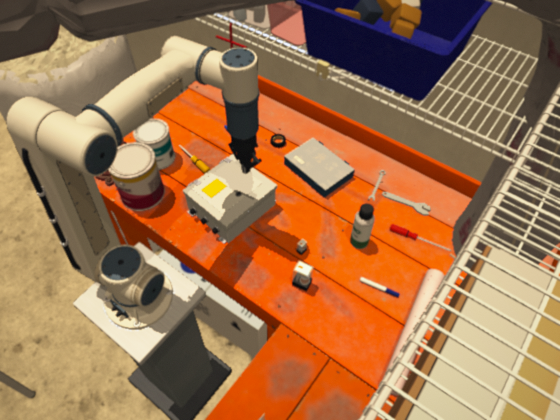

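View pics/wrist12.png

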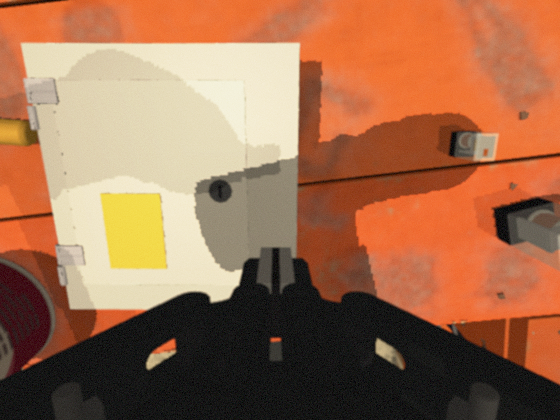

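```bash
python3 -c "
from rig import *
print(hand_in())"
```

```text
the job is handed in; nothing more can be done
None
```

The relay is plugged home and the door is latched shut. I handed the job in at about 22.5 s, with the arm clear of everything.

- **Relay:** I gripped the middle-sized relay across its 30 mm side, lined it up with the socket using the wrist camera, and pushed it in. The clip push peaked at about 6 N and then dropped before it bottomed out. Afterwards its top measured 97.3 mm, against 97 mm when seated.
- **Door:** I swung it over from behind with the closed fingertips and pressed it down at the latch point. The force rose to about 8.4 N, then fell to about 1 N as the bolt snapped in. After I lifted off, it stayed at about 0.017 rad in the side camera and 0.018 in the wrist camera. The scene camera read 0.027. All three are within the latched range of up to 0.048.

**Not clean:**
- **Seating push:** the last step after the relay bottomed out reached 19 N vertical. With sideways forces the total was about 20 N, right at the limit, and I backed off at once.
- **First door push:** the gripper caught the door's top edge and read about 17 N upward, about 19 N in total. I raised the tool and carried on, with forces of about 1 N for the rest of the swing.
- **Relay under the door:** I could not see it again once the door was shut, so its seating rests on the check made before closing.

The other bench items looked in place in the last pictures; I did not measure their positions.

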